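# Roll a stone core up the gutter into a drilling jig and close the bush strap on it

### The arm

A 6-joint arm with a two-finger parallel gripper is mounted at the origin on a cart in front of the work surface, level with it; the furniture and walls round the work are solid. World frame = base frame: x ahead of the robot, y to its left, z up, the work surface at z = 0. Lengths are in m, angles in rad, forces in N, time in s.
With the tool pointing down it reaches from about 0.325 to 0.9 m from the base axis. Payload 6.1 kg.
Tool frame: the origin (TCP) lies at the very end of the fingers, on their centre line; the grasp point (between the pads) lies 19 mm behind it; z points along the fingers, y is the line along which they close (so a half turn about z gives the same grasp; the last joint's range is limited). The gripper opens to 85 mm and grips with 20 to 120 N. Pads are 22 mm wide; open, the fingers measure 114 mm over their backs; the gripper's body (76 mm by 85 mm) begins 54 mm behind the grasp point. The pads swing forward as they close: fully open they stand 13 mm farther back than shut.
Start: joints at [-1.455, 0.22, 1.526, -0, 1.395, -0.126], TCP at [0.15, -0.607, 0.231] pointing down, gripper open.
Joint ranges: [-2.98, 2.98], [-0.91, 2.08], [0.09, 2.57], [-1.24, 4.39], [0.2, 2.65], [-2.68, 2.68]. Speed limits (rad/s): [2.57, 2.57, 3.01, 3.14, 3.14, 3.14].

### API

Orientations are given as a unit quaternion [w, x, y, z].
In Python, from workcell import r gives the robot as it stands.
- The arm moves only by the tool drive_tool, never from a script. Its argument "series" is a list of rows, each a list of 7 numbers: the shift along the tool's x, y, z as a fraction of full scale, then the turn, a rotation vector about the tool's x, y, z as a fraction of full scale, then the finger opening in mm, from 0 to 85.4. In form: [[x, y, z, rx, ry, rz, gripper], ...]. A call has 1 to 20 rows; each row shifts and turns the commanded pose from where the row before left it, along the tool's axes as they then stand; what a row does not reach is not made up. Full scale, the value 1, is 0.025 m for a shift and 0.12 rad for a turn. A row lasts 1/12 s, in which the tool goes at most 41.7 mm and 7.16 degrees, less where a joint would pass 70% of its speed; a pose out of reach is approached as far as the arm can. A call with a number of a shift or a turn outside -1 to 1 is refused whole. A call with a gripper value outside its range is refused whole. The fingers move at their own pace and stop on an object; the grip force is fixed at half the most. Time passes only in rows, so rows that do not move let the fingers close. It gives the time, the measured TCP pose, the force, the opening and the grip force at its end, in the units of the state.
- r.read_state(): the state, without advancing time (a new reading comes with each control period).
- r.capture(name): name is "scene" or "top" or "wrist"; returns a dict with "frame" (400x640x3 uint8, red, green, blue), "z_map" (400x640 float32, m along the optical axis (not along the pixel's ray), 0 where there is no reading), "fx", "fy", "cx", "cy" (pixels), "R" (3x3) and "t" (3): a world point X has camera coordinates R X + t; the wrist camera has in their place "hand_eye" (4x4, takes a point from camera to tool coordinates, whose origin is the TCP and whose axes are the flange's). Camera axes: x right, y down, z forward; pixel columns grow to the right and rows downward; lengths in m; the calibration is good to about 2 mm. A picture is of the moment at which its call begins: read the wrist's pose just before it.
- r.finish_job(): hands the job in; it is judged then, once.
Trained networks look in the newest picture that a camera, given by its name, has taken for a name from the list of things; names that differ only in an ending like _2 or _b are one class to them, and where a whole thing is asked for, a point or a joint stands for the part that bears it (a point fixed in the world has none). Each returns a list of dicts, best first, with "p" (0 to 1); they miss things now and then, are a little off and sometimes report something else, mostly with a low value. They report only what shows in the picture. A call takes as long as a camera call.
- r.recognise(camera, query): "box" ([left, top, width, height] in pixels, round what is visible of it).
The state is a dict: "t": time; "q": joint angles; "qvel": joint speeds; "joint_efforts": joint torques, N m; "eef_pos": TCP position; "orientation": TCP orientation; "force": force on the tool from outside, world axes, zero at the start; "moment": the same for the moment, N m; "opening": finger opening in m; "grip_force": force on a finger pad.
Only numpy, scipy, OpenCV 4.12 (cv2) and the standard library are available. Lean on these libraries where they do the work, as an engineer would, in place of code of your own. Each camera call takes 0.05 s, during which the arm holds its last target. There are 200 camera calls.

### The job

Load the drilling jig by pushing with the fingertips only, without gripping or picking up anything: gently roll the stone core lying at the foot of the sloped gutter all the way up until it drops into the V seat against the back stop, and let go so that it stays there by itself. Then push the leaning steel strap over so that it comes down and lies on top of the seated core. Leave the core in its seat under the strap and do not disturb the other things on the bench.

Things in the scene. Friction and masses are not known exactly. Their poses are not given: they have to be found in the camera images.
- core: The core to load: solid grey stone cylinder, 60 mm diameter, 90 mm long, 0.45 to 0.8 kg, smooth (friction about 0.4), rolls freely. Origin: its centre; x is its axis, across the gutter (y, z turn as it rolls). It starts on the foot lip: jig y = -0.159, z = 0.063. Let go anywhere on the slope it rolls back there.
- drill_jig: The jig, screwed to the bench on pads: plywood base 150 (x) x 400 (y) mm, top at z = 0.018, carrying an aluminium gutter and, at the upper end, a V seat with a grey back stop (y = 0.153 to 0.183, top z = 0.098; hinge lugs to z = 0.128). Origin: under its centre, at bench height. +y is horizontal uphill along the gutter, x across it, z up.
- gutter: The gutter, fixed to the jig. Origin: middle of the floor's upper edge, on the floor's surface (jig y = 0.090, z = 0.068). +y runs uphill along the floor, 8 degrees (0.14 rad) steep; z is square to it. Floor 280 mm long, 96 mm wide between side walls 24 mm high; an 8 mm high, 12 mm thick lip across its foot. The core's centre is at z = 0.030 here while it rolls.
- seat (a point): Where the core's centre lies when seated: jig x = 0, y = 0.116, z = 0.084; axes as the jig's. Past the floor's upper edge the core sinks 14 mm into a V of two 45 degree steel faces, between grey cheeks (to z = 0.078), and stays there.
- bush_strap (a joint): Hinge of the steel strap, rad. 0: strap level, pointing downhill, lying on a seated core (with no core it sinks to -0.30). 1.57: upright. 1.95: leans uphill on its stop, as it does at the start and when left. Damped: once pushed past upright towards the core, below about 1.4, it falls onto the core by itself in about 2 s. Pushing its end takes under 3 N.
- strap_hinge (a point): Middle of the strap's hinge axis, which lies across the gutter (along jig x): jig y = 0.171, z = 0.118. The strap swings in the vertical plane of the gutter's middle line.
- strap_tip (a point): Middle of the strap's free end, 105 mm from the hinge axis; strap 32 mm wide, 8 mm thick, 0.25 kg, smooth (friction about 0.3). At the start about 39 mm further uphill than the hinge and 0.216 m above the bench. On its outer face (uphill when open, uppermost when closed) the end is rolled (14 mm round) and half-way stands a drill bush, 24 mm diameter, 14 mm high.
- drilled_core: Bystander: a finished stone core of the same size standing on end (90 mm high) on the bench beyond the uphill end of the jig (to the left). Origin: centre of its underside. Not to be disturbed.
- white_pot: Bystander: small white pot, 72 mm across, 58 mm high, on the bench beyond the foot of the jig. Origin: centre of its underside. Not to be disturbed.
- tape: Bystander: tape measure, 55 x 85 x 62 mm, on the bench to the right. Origin: centre of its underside. Not to be disturbed.

How it is judged:
On the way:
1. the core lies in the V seat by itself, untouched by the robot, while the strap is still up (distance between core and seat below 0.008 m and contact force between the fingers and core below 0.05 N and linear speed of core below 0.02 m/s and value of joint bush_strap above 1.2 rad), for 0.3 s.
At the end, for the whole second after the job is handed in: The core lies in the V seat (its centre within 8 mm of the seat point, its axis within 0.08 rad of straight across), at rest, and the strap lies on it (hinge within 0.06 rad of 0, resting on the core with more than 0.2 N) (distance between core and seat below 0.008 m and angle between the x axis of core and the x axis of drill_jig, either way round below 0.08 rad and value of joint bush_strap between -0.06 and 0.06 rad and contact force between bush_strap and core above 0.2 N and linear speed of core below 0.02 m/s); the robot touches nothing.
It fails at once if the core is lifted off the gutter (centre more than 45 mm above the floor, square to it) (z of core in the frame of gutter above 0.045 m).
It fails at once if the core is squeezed or rammed (over 60 N from the fingers) (contact force between the fingers and core above 60 N).
It fails at once if the strap is struck or forced (over 150 N from the fingers) (contact force between the fingers and bush_strap above 150 N).
It fails at once if a bystander is moved more than 15 mm (distance of any of drilled_core, white_pot, tape from where it was at the start of the episode above 0.015 m).
It also fails if it takes over 64 s, if anything falls off the work surface, if the arm or the gripper's body presses on something with over 40 N, if the wrist force passes 120 N, or if a joint passes its speed limit or range.

## Working session

There is one attempt and no reset: what is moved stays moved. The work goes in short steps, Python scripts to look and compute and a tool call to move; the robot and the scene stay as the last step left them, time stands still between calls to the robot, and variables do not carry over. Pictures are saved under pics/ and viewed, at most 10 in all, crops included, and the job is handed in when it is done.

Besides the shell and the picture viewer there is one more tool, called after ">>>" as name(argument=value, ...) on one line, values as JSON. drive_tool: Moves the arm, as the interface text tells. Its arguments: {"type":"object","properties":{"series":{"type":"array"}},"required":["series"]}

```bash
mkdir -p pics; ls; cat > h.py <<'E'
import numpy as np,cv2
from workcell import r
def pts(c):
    z=c["z_map"];v,u=np.indices(z.shape)
    P=np.stack([(u-c["cx"])/c["fx"]*z,(v-c["cy"])/c["fy"]*z,z],-1)
    return (P-c["t"])@c["R"]
E
python3 - <<'E'
from h import *
s=r.read_state();print(s)
for n in ("top","scene"):
    c=r.capture(n);cv2.imwrite(f"pics/{n}0.png",c["frame"][:,:,::-1]);P=pts(c)
    np.savez(f"{n}0.npz",P=P,z=c["z_map"])
    print(n,-c["R"].T@c["t"])
    for q in ("core","drill_jig","gutter","bush_strap","drilled_core","white_pot","tape"):
        for d in r.recognise(n,q)[:2]:
            x,y,w,h=d["box"];m=P[int(y+h/2),int(x+w/2)]
            print(q,round(d["p"],2),np.round(d["box"]),np.round(m,3))
E
```

```text
pics
{'t': 0.0, 'q': array([-1.45511816e+00,  2.21212153e-01,  1.52758353e+00, -1.42316057e-05,
        1.39470594e+00, -1.26112330e-01]), 'qvel': array([-5.82933470e-04, -7.53946326e-05,  5.39652735e-04, -3.03792577e-04,
        4.34850983e-04,  1.59155162e-03]), 'joint_efforts': array([ 8.51368732e-04, -4.96891916e+01, -3.89393198e+01, -2.24176633e-04,
        1.11449085e-02,  3.86460169e-05]), 'eef_pos': array([ 0.14956615, -0.60622965,  0.2302225 ]), 'orientation': array([-9.54507330e-04,  9.92700463e-01,  1.20602156e-01, -2.02487689e-06]), 'force': array([ 0.02319549,  0.18714888, -0.10600886]), 'moment': array([ 0.0033031 , -0.00092879,  0.02227673]), 'grip_force': 0.0, 'opening': 0.08523639750753899}
top [ 0.32513652 -0.02431256  1.32827791]
core 0.62 [338. 223.  23.  35.] [ 0.453 -0.113  0.087]
core 0.31 [200. 218.  30.  25.] [0.475 0.239 0.172]
drill_jig 0.78 [200. 212. 162.  58.] [0.454 0.075 0.061]
drill_jig 0.33 [164. 216.  32.  22.] [0.495 0.35  0.095]
gutter 0.94 [252. 217. 107.  46.] [0.458 0.008 0.05 ]
bush_strap 0.95 [198. 218.  31.  25.] [0.47  0.24  0.176]
bush_strap 0.38 [197. 210. 164.  62.] [0.455 0.081 0.057]
drilled_core 0.98 [164. 210.  32.  24.] [0.509 0.353 0.094]
drilled_core 0.32 [251. 218. 108.  46.] [0.458 0.008 0.05 ]
white_pot 0.66 [428. 222.  27.  23.] [ 0.476 -0.39   0.005]
tape 0.93 [408. 178.  31.  22.] [ 0.6   -0.33   0.062]
scene [-0.58604986 -0.67291926  0.79246129]
core 0.88 [316. 202.  33.  29.] [ 0.412 -0.124  0.087]
core 0.54 [414. 207.  26.  25.] [ 0.584 -0.34   0.049]
gutter 0.82 [253. 182. 100.  57.] [0.457 0.    0.047]
white_pot 0.78 [413. 233.  26.  30.] [ 0.441 -0.39   0.053]
white_pot 0.35 [254. 184.  96.  57.] [ 0.449 -0.002  0.048]
tape 0.95 [414. 208.  24.  23.] [ 0.592 -0.338  0.041]
```

```bash
python3 - <<'E'
from h import *
d=np.load("top0.npz");P=d["P"];z=P[...,2]
m=(z>0.010)&(z<0.135)&(abs(P[...,0]-.455)<.13)&(P[...,1]>-.2)&(P[...,1]<.31)
n,l,st,_=cv2.connectedComponentsWithStats(m.astype(np.uint8));k=1+np.argmax(st[1:,4]);mm=l==k
print(st[k],cv2.minAreaRect(P[mm][:,:2].astype(np.float32)))
# floor plane of gutter
g=(l==k)&(abs(P[...,0]-.455)<.035)&(P[...,1]>-.06)&(P[...,1]<.14)
Q=P[g];A=np.c_[Q[:,:2],np.ones(len(Q))]
w=np.ones(len(Q),bool)
for i in range(5):
    c=np.linalg.lstsq(A[w],Q[w][:,2],rcond=None)[0];e=abs(A@c-Q[:,2]);w=e<.004
print("plane",c,w.mean(),"yaw dir",np.arctan2(c[1],c[0]),np.hypot(c[0],c[1]))
for lo,hi in((.075,.1),(.1,.135),(.15,.24)):
    q=P[(z>lo)&(z<hi)&(abs(P[...,0]-.455)<.13)&(P[...,1]>-.2)&(P[...,1]<.31)]
    print(lo,hi,len(q),q.min(0),q.max(0))
# core: top points
q=P[(z>.05)&(z<.1)&(P[...,1]<-.06)&(P[...,1]>-.2)&(abs(P[...,0]-.455)<.1)];print("core",len(q),cv2.minAreaRect(q[:,:2].astype(np.float32)),q.max(0),np.median(q,0))
f=cv2.imread("pics/top0.png")[190:290,150:470];s=cv2.imread("pics/scene0.png")[120:280,180:460]
f=cv2.resize(f,(800,250),interpolation=2);s=cv2.resize(s,(600,343),interpolation=2)
o=np.zeros((593,800,3),np.uint8);o[:250]=f;o[250:,:600]=s;cv2.imwrite("pics/a.png",o)
E
```

```text
[ 215  211  148   59 7131] ((0.46192073822021484, 0.056860774755477905), (0.4238029420375824, 0.15089525282382965), 86.6091079711914)
plane [0.02217871 0.13970403 0.03783686] 0.8869613878007835 yaw dir 1.4133552691679652 0.14145356100815235
0.075 0.1 1251 [ 0.4058308  -0.13726652  0.07501407] [0.52717911 0.23581639 0.09997558]
0.1 0.135 198 [0.42724805 0.20121261 0.10007703] [0.5174698  0.23548659 0.13477312]
0.15 0.24 267 [0.4566452  0.22988032 0.15009045] [0.49046674 0.26773887 0.21778936]
core 794 ((0.4526096284389496, -0.09790485352277756), (0.07954128086566925, 0.10553963482379913), 87.7710189819336) [ 0.50679141 -0.060049    0.0979226 ] [ 0.44962947 -0.10523718  0.08752087]
```

View pics/a.png

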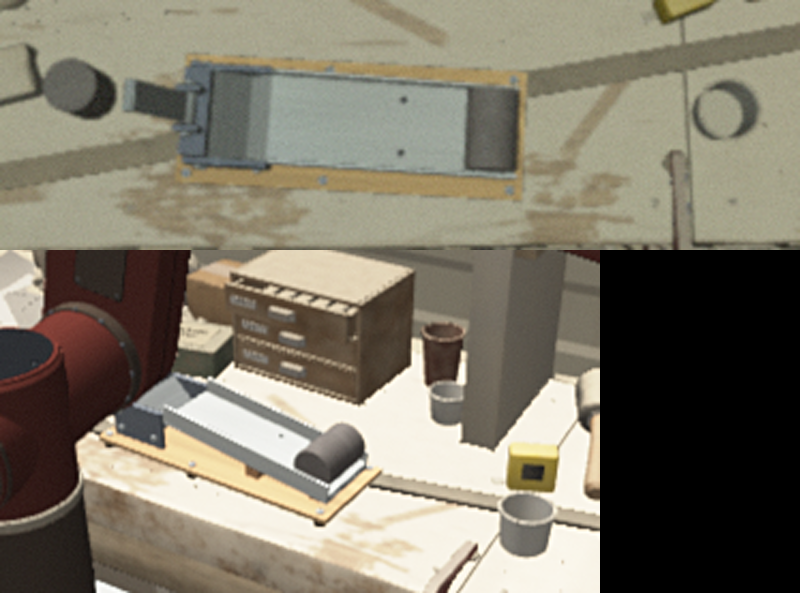

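```bash
cat >> h.py <<'E'
from scipy.spatial.transform import Rotation as Ro
from scipy.optimize import least_squares
def toj(J,X):
    X=np.asarray(X,float);c,s=np.cos(J[2]),np.sin(J[2]);d=X[...,:2]-J[:2]
    return np.stack([d[...,0]*c+d[...,1]*s,-d[...,0]*s+d[...,1]*c,X[...,2]],-1)
def where(J):
    s=r.read_state();w,x,y,z=s["orientation"];M=Ro.from_quat([x,y,z,w]).as_matrix()
    print("t",round(s["t"],2),"jig",np.round(toj(J,s["eef_pos"]),4),"toolx yaw-90-jig",round(float(np.arctan2(M[1,0],M[0,0])-np.pi/2-J[2]),4),"zaxis",np.round(M[:,2],3),"F",np.round(s["force"],2),"open",round(s["opening"],4),"q",np.round(s["q"],2))
E
python3 - <<'E'
from h import *
d=np.load("top0.npz");P=d["P"];z=P[...,2]
m=(z>0.010)&(z<0.025)&(abs(P[...,0]-.455)<.13)&(P[...,1]>-.2)&(P[...,1]<.31)
n,l,st,_=cv2.connectedComponentsWithStats(m.astype(np.uint8))
m=np.isin(l,[i for i in range(1,n) if st[i,4]>60]);print([tuple(s) for s in st[1:] if s[4]>60])
print(cv2.minAreaRect(P[m][:,:2].astype(np.float32)))
f=cv2.imread("pics/top0.png");c=None
cam=r.capture("top");o=cam["R"].T@-cam["t"]
W=[]
for u,v in((187,54),(527,73),(522,198),(178,182)):
    ray=cam["R"].T@np.array([(150+u*.4-cam["cx"])/cam["fx"],(190+v*.4-cam["cy"])/cam["fy"],1]);k=(.018-o[2])/ray[2];W.append((o+k*ray)[:2])
W=np.array(W);print(W,W.mean(0),np.linalg.norm(W-np.roll(W,1,0),axis=1))
e=(W[0]+W[3]-W[1]-W[2]);print("dir yaw",np.arctan2(e[1],e[0])-np.pi/2)
J=[*W.mean(0),np.arctan2(e[1],e[0])-np.pi/2]
T=toj(J,P)
def rng(n,k):
    q=T[k];print(n,len(q),np.percentile(q,[2,50,98],axis=0).round(3).tolist())
rng("core top",(T[...,2]>.085)&(T[...,1]<-.1)&(T[...,1]>-.22)&(abs(T[...,0])<.08))
rng("core all",(T[...,2]>.07)&(T[...,1]<-.1)&(T[...,1]>-.22)&(abs(T[...,0])<.08))
rng("stop",(T[...,2]>.09)&(T[...,2]<.105)&(T[...,1]>.1)&(T[...,1]<.2)&(abs(T[...,0])<.08))
rng("strap",(T[...,2]>.15)&(T[...,2]<.25)&(T[...,1]>.1)&(T[...,1]<.25)&(abs(T[...,0])<.08))
k=(abs(T[...,0])<.035)&(T[...,1]>-.1)&(T[...,1]<.08);print("floor resid",np.median(T[k][:,2]-(.068+(T[k][:,1]-.09)*np.tan(.14))))
print(np.round(toj(J,[[.509,.353,0],[.476,-.39,0],[.6,-.33,0]]),3))
E
```

```text
[(np.int32(215), np.int32(211), np.int32(148), np.int32(59), np.int32(1835))]
((0.46192073822021484, 0.056860774755477905), (0.4238029420375824, 0.15089525282382965), 86.6091079711914)
[[ 0.54658021  0.24373546]
 [ 0.52052052 -0.15417885]
 [ 0.37563878 -0.14469889]
 [ 0.39760667  0.25004741]] [0.46008654 0.04872628] [0.1491072  0.39876673 0.14519155 0.39535709]
dir yaw -0.06051636273985861
core top 464 [[-0.043, -0.177, 0.086], [-0.001, -0.158, 0.091], [0.043, -0.137, 0.097]]
core all 677 [[-0.044, -0.184, 0.072], [-0.001, -0.156, 0.089], [0.043, -0.129, 0.097]]
stop 247 [[-0.046, 0.155, 0.093], [-0.003, 0.164, 0.098], [0.048, 0.184, 0.102]]
strap 267 [[-0.014, 0.182, 0.151], [0.0, 0.198, 0.191], [0.017, 0.217, 0.216]]
floor resid -0.0004215082389267509
[[ 0.03   0.307  0.   ]
 [ 0.042 -0.437  0.   ]
 [ 0.163 -0.37   0.   ]]
```

>>> drive_tool(series=[[0.776,-0.674,0,0,0,0,40],[0.776,-0.674,0,0,0,0,40],[0.776,-0.674,0,0,0,0,40],[0.776,-0.674,0,0,0,0,40],[0.776,-0.674,0,0,0,0,40],[0.776,-0.674,0,0,0,0,40],[0.776,-0.674,0,0,0,0,40],[0.776,-0.674,0,0,0,0,40],[0.776,-0.674,0,0,0,0,40],[0.776,-0.674,0,0,0,0,40],[0.776,-0.674,0,0,0,0,40],[0.776,-0.674,0,0,0,0,40],[0.776,-0.674,0,0,0,0,40],[0.776,-0.674,0,0,0,0,40],[0.776,-0.674,0,0,0,0,40],[0.776,-0.674,0,0,0,0,40],[0.776,-0.674,0,0,0,0,40],[0.776,-0.674,0,0,0,0,40],[0.776,-0.674,0,0,0,0,40],[0.776,-0.674,0,0,0,0,40]])

```text
t: 2.52
eef_pos: [0.4463, -0.1856, 0.2316]
orientation: [0.0, 0.993, 0.121, 0.0]
force: [1.0, 0.6, 0.2]
opening: 0.0401
grip_force: 0.0
```

>>> drive_tool(series=[[0,0,0,0,0,-0.881,40],[0,0,0,0,0,-0.881,40],[0,0,0,0,0,-0.881,40],[0,0,0,0,0,-0.881,40],[0,0,0,0,0,-0.881,40],[0,0,0,0,0,-0.881,40],[0,0,0,0,0,-0.881,40],[0,0,0,0,0,-0.881,40],[0,0,0,0,0,-0.881,40],[0,0,0,0,0,-0.881,40],[0,0,0,0,0,-0.881,40],[0,0,0,0,0,-0.881,40],[0,0,0,0,0,0,40],[0,0,0,0,0,0,40]])

```text
t: 3.68
eef_pos: [0.4457, -0.1867, 0.2314]
orientation: [0.0, 0.729, 0.684, 0.0]
force: [0.5, 0.1, -0.9]
opening: 0.0397
grip_force: 0.0
```

```bash
echo 'J=[.4601,.0487,-.0605]' >> h.py; python3 -c "
from h import *
where(J)"
```

```text
t 3.68 jig [-1.000e-04 -2.359e-01  2.314e-01] toolx yaw-90-jig -0.0029 zaxis [ 0. -0. -1.] F [ 0.54  0.12 -0.85] open 0.0397 q [-0.56 -0.13  1.88  0.    1.38 -0.5 ]
```

>>> drive_tool(series=[[0,0,0.9,0,0,0,40],[0,0,0.9,0,0,0,40],[0,0,0.9,0,0,0,40],[0,0,0.9,0,0,0,40],[0,0,0.9,0,0,0,40],[0,0,0.9,0,0,0,40],[0,0,0.9,0,0,0,40],[0,0,0.5,0,0,0,40],[0,0,0.46,0,0,0,40],[0.2,0,0,0,0,0,40],[0.2,0,0,0,0,0,40],[0.2,0,0,0,0,0,40],[0.2,0,0,0,0,0,40],[0.2,0,0,0,0,0,40],[0,0,0,0,0,0,40]])

```text
t: 4.93
eef_pos: [0.4477, -0.1609, 0.0506]
orientation: [0.001, 0.728, 0.686, 0.0]
force: [-0.4, -0.5, 0.6]
opening: 0.0402
grip_force: 0.0
```

>>> drive_tool(series=[[0.1,0,0,0,0,0,40],[0.1,0,0,0,0,0,40],[0.1,0,0,0,0,0,40],[0.1,0,-0.014,0,0,0,40],[0.1,0,-0.014,0,0,0,40],[0.1,0,-0.014,0,0,0,40],[0.1,0,-0.014,0,0,0,40],[0.1,0,-0.014,0,0,0,40],[0.1,0,-0.014,0,0,0,40],[0.1,0,-0.014,0,0,0,40],[0.1,0,-0.014,0,0,0,40],[0.1,0,-0.014,0,0,0,40]])

```text
t: 5.93
eef_pos: [0.449, -0.1316, 0.053]
orientation: [0.0, 0.728, 0.685, -0.0]
force: [0.2, -3.1, 1.6]
opening: 0.0398
grip_force: 1.4
```

```bash
cat >> h.py <<'E'
def core(J,lo=-.22,hi=.15,show=None):
    c=r.capture("scene" if show=="s" else "top");P=pts(c);T=toj(J,P)
    fl=.068+(T[...,1]-.09)*np.tan(.14)
    k=(T[...,2]-fl>.035)&(T[...,2]-fl<.066)&(abs(T[...,0])<.055)&(T[...,1]>lo)&(T[...,1]<hi)
    q=T[k];print("core?",len(q),np.percentile(q,[2,50,98],axis=0).round(3).tolist())
    return c
E
python3 - <<'E'
from h import *
where(J)
core(J)
c=r.capture("scene");a=c["frame"][150:270,230:390,::-1];cv2.imwrite("pics/b.png",cv2.resize(a,(640,480),interpolation=2))
E
```

```text
t 5.93 jig [-1.000e-04 -1.807e-01  5.300e-02] toolx yaw-90-jig 0.0001 zaxis [ 0. -0. -1.] F [ 0.23 -3.11  1.63] open 0.0398 q [-0.45  0.06  2.07 -0.    1.01 -0.39]
core? 290 [[-0.044, -0.167, 0.076], [-0.023, -0.142, 0.093], [0.043, -0.114, 0.099]]
```

View pics/b.png

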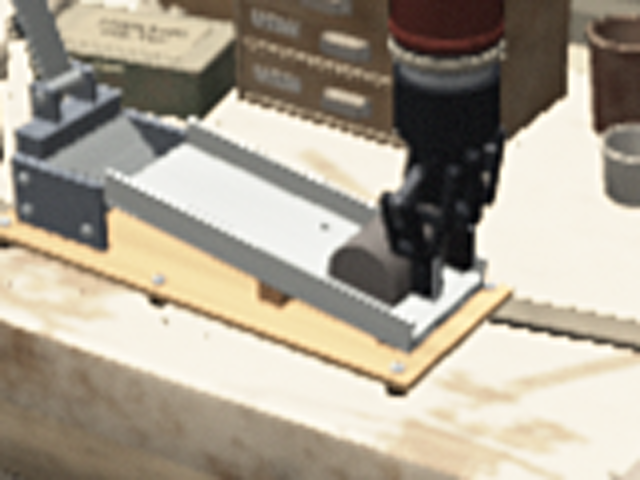

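>>> drive_tool(series=[[0.16,0,-0.0225,0,0,0,40],[0.16,0,-0.0225,0,0,0,40],[0.16,0,-0.0225,0,0,0,40],[0.16,0,-0.0225,0,0,0,40],[0.16,0,-0.0225,0,0,0,40],[0.16,0,-0.0225,0,0,0,40],[0.16,0,-0.0225,0,0,0,40],[0.16,0,-0.0225,0,0,0,40],[0.16,0,-0.0225,0,0,0,40],[0.16,0,-0.0225,0,0,0,40],[0.16,0,-0.0225,0,0,0,40],[0.16,0,-0.0225,0,0,0,40],[0.16,0,-0.0225,0,0,0,40],[0.16,0,-0.0225,0,0,0,40],[0.16,0,-0.0225,0,0,0,40],[0.16,0,-0.0225,0,0,0,40],[0.16,0,-0.0225,0,0,0,40],[0.16,0,-0.0225,0,0,0,40],[0.16,0,-0.0225,0,0,0,40],[0.16,0,-0.0225,0,0,0,40]])

```text
t: 7.7
eef_pos: [0.4538, -0.0515, 0.0642]
orientation: [-0.0, 0.728, 0.685, -0.0]
force: [0.3, -3.0, 2.1]
opening: 0.0401
grip_force: 1.5
```

>>> drive_tool(series=[[0.16,0,-0.0225,0,0,0,40],[0.16,0,-0.0225,0,0,0,40],[0.16,0,-0.0225,0,0,0,40],[0.16,0,-0.0225,0,0,0,40],[0.16,0,-0.0225,0,0,0,40],[0.16,0,-0.0225,0,0,0,40],[0.16,0,-0.0225,0,0,0,40],[0.16,0,-0.0225,0,0,0,40],[0.16,0,-0.0225,0,0,0,40],[0.16,0,-0.0225,0,0,0,40],[0.16,0,-0.0225,0,0,0,40],[0.16,0,-0.0225,0,0,0,40],[0.16,0,-0.0225,0,0,0,40],[0.16,0,-0.0225,0,0,0,40],[0.16,0,-0.0225,0,0,0,40],[0.16,0,-0.0225,0,0,0,40],[0.16,0,-0.0225,0,0,0,40],[0.16,0,-0.0225,0,0,0,40],[0.16,0,-0.0225,0,0,0,40],[0.16,0,-0.0225,0,0,0,40]])

```text
t: 9.37
eef_pos: [0.4586, 0.0283, 0.0755]
orientation: [-0.0, 0.728, 0.685, -0.0]
force: [0.3, -3.1, 2.1]
opening: 0.0403
grip_force: 1.5
```

```bash
python3 - <<'E'
from h import *
where(J)
core(J)
core(J,show="s")
E
```

```text
t 9.37 jig [-0.0002 -0.0205  0.0755] toolx yaw-90-jig 0.0002 zaxis [-0.  0. -1.] F [ 0.25 -3.08  2.11] open 0.0403 q [-0.11  0.    2.08 -0.    1.06 -0.05]
core? 212 [[-0.044, -0.005, 0.099], [-0.031, 0.023, 0.114], [-0.013, 0.047, 0.121]]
core? 318 [[-0.047, -0.031, 0.089], [-0.031, -0.003, 0.105], [0.031, 0.043, 0.119]]
```

>>> drive_tool(series=[[0.16,0,-0.0225,0,0,0,40],[0.16,0,-0.0225,0,0,0,40],[0.16,0,-0.0225,0,0,0,40],[0.16,0,-0.0225,0,0,0,40],[0.16,0,-0.0225,0,0,0,40],[0.16,0,-0.0225,0,0,0,40],[0.16,0,-0.0225,0,0,0,40],[0.16,0,-0.0225,0,0,0,40],[0.16,0,-0.0225,0,0,0,40],[0.16,0,-0.0225,0,0,0,40],[0.16,0,-0.0225,0,0,0,40],[0.16,0,-0.0225,0,0,0,40],[0.16,0,-0.0225,0,0,0,40],[0.16,0,-0.0225,0,0,0,40],[0.16,0,-0.0225,0,0,0,40],[0.16,0,-0.0225,0,0,0,40]])

```text
t: 10.8
eef_pos: [0.4625, 0.0922, 0.0845]
orientation: [-0.0, 0.728, 0.685, -0.0]
force: [0.7, -3.8, 1.5]
opening: 0.0401
grip_force: 1.5
```

>>> drive_tool(series=[[0.06,0,-0.0085,0,0,0,40],[0.06,0,-0.0085,0,0,0,40],[0.06,0,-0.0085,0,0,0,40],[0.06,0,-0.0085,0,0,0,40],[0.06,0,-0.0085,0,0,0,40],[0.06,0,-0.0085,0,0,0,40],[0.06,0,-0.0085,0,0,0,40],[0.06,0,-0.0085,0,0,0,40],[0.06,0,-0.0085,0,0,0,40],[0.06,0,-0.0085,0,0,0,40],[0.06,0,-0.0085,0,0,0,40],[0.06,0,-0.0085,0,0,0,40],[0,0,0,0,0,0,40],[0,0,0,0,0,0,40],[0,0,0,0,0,0,40]])

```text
t: 12.05
eef_pos: [0.4636, 0.1097, 0.087]
orientation: [-0.0, 0.728, 0.685, -0.0]
force: [-0.1, -0.0, 0.3]
opening: 0.0402
grip_force: 0.0
```

```bash
python3 - <<'E'
from h import *
where(J)
for n in ("top","scene"):
    c=r.capture(n);T=toj(J,pts(c))
    k=(T[...,2]>.088)&(T[...,2]<.135)&(abs(T[...,0])<.05)&(T[...,1]>.078)&(T[...,1]<.15)
    print(n,k.sum(),np.percentile(T[k],[2,50,98],axis=0).round(3).tolist())
E
```

```text
t 12.05 jig [-0.0002  0.0611  0.087 ] toolx yaw-90-jig 0.0002 zaxis [-0.  0. -1.] F [-0.09 -0.    0.33] open 0.0402 q [0.07 0.02 2.03 0.   1.09 0.13]
top 232 [[-0.045, 0.09, 0.092], [-0.031, 0.116, 0.11], [-0.015, 0.145, 0.117]]
scene 247 [[-0.047, 0.089, 0.089], [-0.033, 0.105, 0.104], [0.042, 0.142, 0.116]]
```

>>> drive_tool(series=[[-0.4,0,0,0,0,0,40],[-0.4,0,0,0,0,0,40],[-0.4,0,0,0,0,0,40],[-0.4,0,0,0,0,0,40],[0,0,-0.8,0,0,0,20],[0,0,-0.8,0,0,0,10],[0,0,-0.8,0,0,0,0],[0,0,-0.8,0,0,0,0],[0,0,-0.8,0,0,0,0],[0,0,-0.8,0,0,0,0],[0,0,-0.8,0,0,0,0],[0,0,-0.8,0,0,0,0],[0,0,-0.8,0,0,0,0],[0,0,-0.8,0,0,0,0],[0,0,-0.5,0,0,0,0],[0,0,0,0,0,0,0],[0,0,0,0,0,0,0]])

```text
t: 13.57
eef_pos: [0.4614, 0.0693, 0.2996]
orientation: [0.0, 0.728, 0.685, 0.0]
force: [-0.0, -0.2, -1.4]
opening: 0.0002
grip_force: 0.0
```

```bash
python3 - <<'E'
from h import *
where(J)
for n in ("top","scene"):
    c=r.capture(n);T=toj(J,pts(c))
    k=(T[...,2]>.09)&(T[...,2]<.135)&(abs(T[...,0])<.05)&(T[...,1]>.078)&(T[...,1]<.15)
    print(n,k.sum(),np.percentile(T[k],[2,50,98],axis=0).round(3).tolist() if k.any() else "")
    if n=="scene": cv2.imwrite("pics/c.png",cv2.resize(c["frame"][120:270,200:400,::-1],(800,600),interpolation=2))
    k=(T[...,2]>.19)&(T[...,2]<.23)&(abs(T[...,0])<.03)&(T[...,1]>.15)&(T[...,1]<.25)
    print("strap tip",k.sum(),np.percentile(T[k],[2,50,98],axis=0).round(3).tolist() if k.any() else "")
E
```

```text
t 13.57 jig [0.     0.0206 0.2996] toolx yaw-90-jig -0.0005 zaxis [ 0.001 -0.    -1.   ] F [-0.03 -0.22 -1.39] open 0.0002 q [-0.02 -0.21  1.83 -0.    1.52  0.04]
top 506 [[-0.044, 0.09, 0.092], [-0.014, 0.116, 0.109], [0.02, 0.146, 0.117]]
strap tip 139 [[-0.014, 0.197, 0.192], [0.0, 0.206, 0.21], [0.017, 0.218, 0.217]]
scene 381 [[-0.047, 0.088, 0.091], [-0.013, 0.104, 0.107], [0.043, 0.139, 0.117]]
strap tip 92 [[-0.017, 0.197, 0.191], [-0.002, 0.205, 0.205], [0.017, 0.218, 0.217]]
```

View pics/c.png

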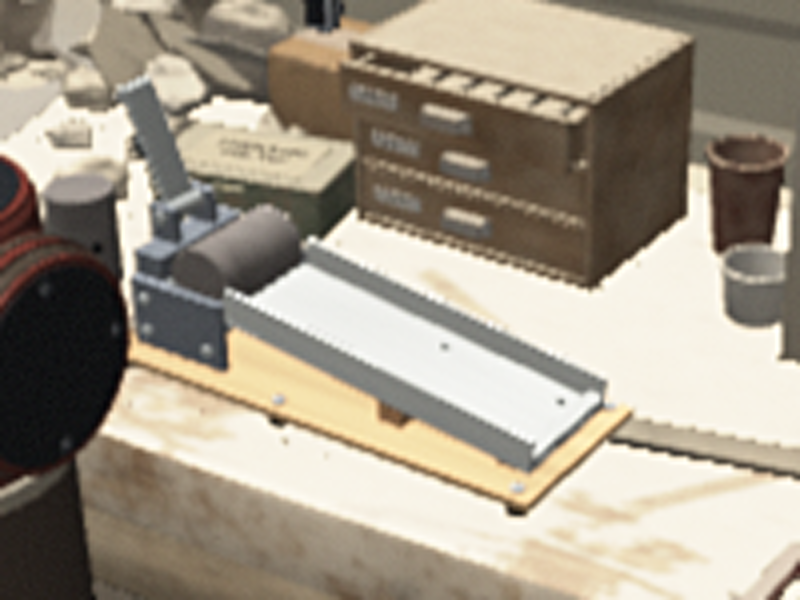

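>>> drive_tool(series=[[0.96,0,0,0,0,0,0],[0.96,0,0,0,0,0,0],[0.96,0,0,0,0,0,0],[0.96,0,0,0,0,0,0],[0.96,0,0,0,0,0,0],[0.96,0,0,0,0,0,0],[0.96,0,0,0,0,0,0],[0.96,0,0,0,0,0,0],[0.96,0,0,0,0,0,0],[0.96,0,0,0,0,0,0],[0,0,0,0,0,0,0],[0,0,0.7,0,0,0,0],[0,0,0.7,0,0,0,0],[0,0,0.7,0,0,0,0],[0,0,0.7,0,0,0,0],[0,0,0.7,0,0,0,0],[0,0,0.7,0,0,0,0],[0,0,0,0,0,0,0]])

```text
t: 15.17
eef_pos: [0.4726, 0.3073, 0.1887]
orientation: [-0.001, 0.728, 0.685, -0.005]
force: [-0.9, -0.5, -0.2]
opening: -0.0002
grip_force: 0.0
```

>>> drive_tool(series=[[-0.15,0,0,0,0,0,0],[-0.15,0,0,0,0,0,0],[-0.15,0,0,0,0,0,0],[-0.15,0,0,0,0,0,0],[-0.15,0,0,0,0,0,0],[-0.15,0,0,0,0,0,0],[-0.15,0,0,0,0,0,0],[-0.15,0,0,0,0,0,0],[-0.15,0,0,0,0,0,0],[-0.15,0,0,0,0,0,0],[-0.15,0,0,0,0,0,0],[-0.15,0,0,0,0,0,0]])

```text
t: 16.17
eef_pos: [0.4729, 0.2642, 0.1946]
orientation: [0.0, 0.728, 0.685, 0.0]
force: [0.2, 1.5, 0.4]
opening: -0.0003
grip_force: 0.4
```

```bash
python3 - <<'E'
from h import *
where(J)
c=r.capture("scene");cv2.imwrite("pics/d.png",cv2.resize(c["frame"][80:230,170:370,::-1],(800,600),interpolation=2))
E
```

```text
t 16.17 jig [-2.000e-04  2.159e-01  1.946e-01] toolx yaw-90-jig 0.0002 zaxis [ 0.  0. -1.] F [0.18 1.49 0.36] open -0.0003 q [0.36 0.05 1.78 0.   1.31 0.42]
```

View pics/d.png

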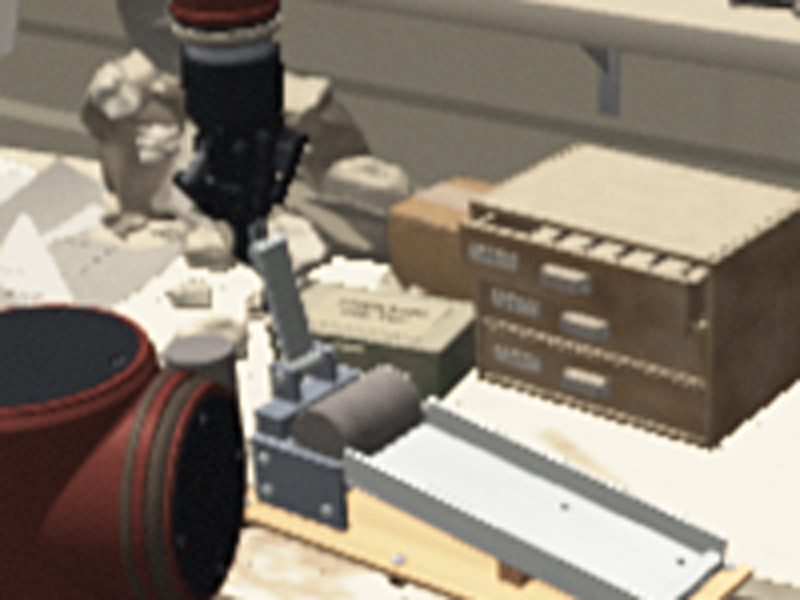

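>>> drive_tool(series=[[-0.15,0,0,0,0,0,0],[-0.15,0,0,0,0,0,0],[-0.15,0,0,0,0,0,0],[-0.15,0,0,0,0,0,0],[-0.15,0,0,0,0,0,0],[-0.15,0,0,0,0,0,0],[-0.15,0,0,0,0,0,0],[-0.15,0,0,0,0,0,0],[-0.15,0,0,0,0,0,0],[-0.15,0,0,0,0,0,0],[-0.15,0,0,0,0,0,0],[-0.15,0,0,0,0,0,0],[-0.15,0,0,0,0,0,0],[-0.15,0,0,0,0,0,0],[-0.15,0,0,0,0,0,0],[-0.15,0,0,0,0,0,0],[-0.15,0,0,0,0,0,0],[-0.15,0,0,0,0,0,0],[-0.15,0,0,0,0,0,0],[0,0,0,0,0,0,0]])

```text
t: 17.88
eef_pos: [0.4686, 0.1927, 0.1945]
orientation: [0.0, 0.728, 0.685, -0.0]
force: [-0.8, -0.3, 0.2]
opening: -0.0002
grip_force: 0.0
```

>>> drive_tool(series=[[0,0,0,0,0,0,0],[0,0,0,0,0,0,0],[0,0,0,0,0,0,0],[0,0,0,0,0,0,0],[0,0,0,0,0,0,0],[0,0,0,0,0,0,0],[0,0,0,0,0,0,0],[0,0,0,0,0,0,0],[0,0,-0.5,0,0,0,0],[0,0,-0.5,0,0,0,0],[0,0,-0.5,0,0,0,0],[0,0,-0.5,0,0,0,0],[0,0,-0.5,0,0,0,0],[0,0,-0.5,0,0,0,0],[0,0,0,0,0,0,0],[0,0,0,0,0,0,0],[0,0,0,0,0,0,0],[0,0,0,0,0,0,0],[0,0,0,0,0,0,0],[0,0,0,0,0,0,0]])

```text
t: 19.55
eef_pos: [0.4682, 0.1932, 0.2687]
orientation: [-0.0, 0.728, 0.685, -0.001]
force: [1.2, -1.1, -0.7]
opening: 0.0001
grip_force: 0.0
```

```bash
python3 - <<'E'
from h import *
where(J)
c=r.capture("scene");T=toj(J,pts(c));cv2.imwrite("pics/e.png",cv2.resize(c["frame"][80:230,170:370,::-1],(800,600),interpolation=2))
k=(T[...,2]>.092)&(T[...,2]<.14)&(abs(T[...,0])<.05)&(T[...,1]>.06)&(T[...,1]<.15)
for a in (-.04,-.03,0,.01,.03,.04):
    q=T[k&(abs(T[...,0]-a)<.005)];print(a,len(q),np.percentile(q,[2,50,98],axis=0).round(3)[:,1:].tolist() if len(q) else "")
E
```

```text
t 19.55 jig [-0.0006  0.1448  0.2687] toolx yaw-90-jig 0.0001 zaxis [-0.001 -0.    -1.   ] F [ 1.22 -1.07 -0.71] open 0.0001 q [ 0.24 -0.09  1.78 -0.    1.45  0.3 ]
-0.04 64 [[0.089, 0.093], [0.112, 0.104], [0.144, 0.117]]
-0.03 41 [[0.089, 0.092], [0.103, 0.108], [0.13, 0.116]]
0 63 [[0.068, 0.095], [0.101, 0.125], [0.145, 0.139]]
0.01 32 [[0.07, 0.094], [0.095, 0.123], [0.145, 0.137]]
0.03 10 [[0.091, 0.093], [0.1, 0.105], [0.127, 0.117]]
0.04 19 [[0.087, 0.092], [0.109, 0.112], [0.126, 0.116]]
```

View pics/e.png

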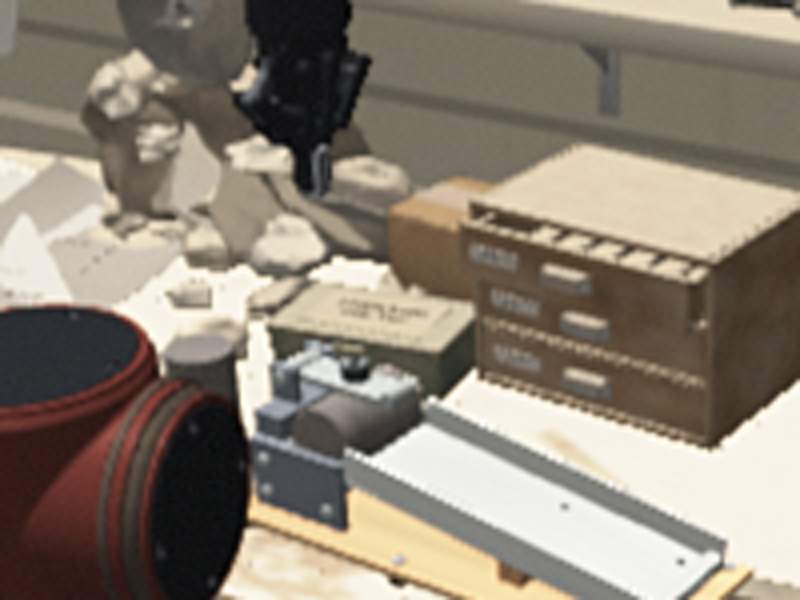

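The strap lies level on the seated core at about (350,385), and the gripper is well clear. I'll wait a moment, then hand the job in.

>>> drive_tool(series=[[0,0,0,0,0,0,0],[0,0,0,0,0,0,0],[0,0,0,0,0,0,0],[0,0,0,0,0,0,0],[0,0,0,0,0,0,0],[0,0,0,0,0,0,0],[0,0,0,0,0,0,0],[0,0,0,0,0,0,0],[0,0,0,0,0,0,0],[0,0,0,0,0,0,0],[0,0,0,0,0,0,0],[0,0,0,0,0,0,0]])

```text
t: 20.6
eef_pos: [0.4686, 0.1933, 0.2695]
orientation: [-0.0, 0.728, 0.685, -0.0]
force: [0.4, -0.3, 0.2]
opening: 0.0001
grip_force: 0.0
```

```bash
python3 -c "
from h import *
print(r.finish_job())"
```

```text
the job is handed in; nothing more can be done
None
```

The core is in the V seat with the strap lying level on it and the gripper clear, and I handed the job in at about 20.6 s; `finish_job` returned no verdict, so this rests on the last camera check, and I did not re-measure the bystanders.

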